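Draw a long connecting tube out through the carton's window

TASK

Take the long chrome connecting tube out of the stock carton through the torn-out window in its top. The tube is longer than the window, so work one end up through it first and draw the tube out on the slant, without forcing it against the cardboard or knocking the other goods about. Finish while still holding it in the gripper, level and still, a good hand's breadth above the carton and clear of everything; do not put it down.

Things in the scene. Friction and masses are not known exactly. Their poses are not given: they have to be found in the camera images.
- carton: Brown cardboard stock carton, heavy, fixed: 352 long (its x) x 272 wide (y) x 124 mm high; walls and top 6 mm thick. Origin: centre of its underside, z up; its x points to the robot's left, within 29 degrees. Its top is closed but for one rectangular window from x = -70 to +130 mm and y = -110 to +110 mm (200 x 220 mm; the tube cannot pass level, even corner to corner).
- pad_mid (a point): Middle of the paper-covered pad that is the floor of the carton's inside, 56 mm above the table, right above the carton's origin. The inside runs from x = -170 to +170 mm and y = -130 to +130 mm, with 62 mm free height under the top; the top closes over the 100 mm of it at the right (-x) end and the 40 mm at the left (+x) end.
- window_mid (a point): Centre of the window, at the upper face of the carton's top (124 mm above the table).
- long_tube: Wanted part: rigid chrome tube, 280 mm long, 24 mm in diameter, a hex nut 26 mm long and 36 mm across flats on each end; 0.3 to 0.65 kg, balanced at mid-length. Origin: mid-length on its axis, x along it. It starts level on the pad on its nuts, axis 18 mm above the pad, along the carton's x; right end 50 to 80 mm under the closed top and 20 to 50 mm from the end wall, left end hidden 0 to 30 mm.
- tube_end_a (a point): Centre of the tube's end face at its own +x (the left end at the start).
- tube_end_b (a point): Centre of the tube's end face at its own -x (the right end at the start).
- coupling: Bystander: small brass hexagonal coupling, 40 mm high, 36 mm across flats, standing on the pad inside the carton near the window's left corner on the robot's side. Origin: centre of its underside.
- knife: Bystander: grey utility knife, 140 x 26 x 18 mm, lying across the closed part of the carton's top at the right. Origin: middle of its underside; x along it.
- valve_pack: Bystander: white pack 120 x 75 x 55 mm with green strips on the table beside the carton's left end. Origin: centre of its underside.
- fitting_pack: Bystander: small brown pack 90 x 90 x 70 mm on the table beside the carton's right end. Origin: centre of its underside.
- short_tube: Bystander: a short tube of the same kind, 130 mm long, lying on the table beside the carton's right end; not wanted. Origin: mid-length on its axis.
- tape_roll: Bystander: roll of packing tape, 100 mm across, 48 mm high, on the table to the left. Origin: centre of its underside.
- jointing_jar: Bystander: jar 72 mm across, 90 mm high, on the table to the left. Origin: centre of its underside.

How it is judged:
By the outcome, as a careful person would: the job done as asked, in the order asked, and still so for the second after the job is handed in, while the arm keeps its last pose, push and grip.
It also fails if it takes over 45 s, if anything falls off the work surface, if the arm or the gripper's body presses on something with over 40 N, if the wrist force passes 120 N, or if a joint passes its speed limit or range.

ROBOT

A 7-joint arm with a two-finger parallel gripper is mounted at the origin on the work surface. World frame = base frame: x ahead of the robot, y to its left, z up, the work surface at z = 0. Lengths are in m, angles in rad, forces in N, time in s.
With the tool pointing down it reaches from about 0.35 to 0.9 m from the base axis. Payload 8.1 kg.
Tool frame: the origin (TCP) lies midway between the tips of the shut fingers; the grasp point (between the pads) lies 19 mm behind it; z points along the fingers, y is the line along which they close (so a half turn about z gives the same grasp; the last joint's range is limited). The gripper opens to 85 mm and grips with 20 to 120 N. Pads are 22 mm wide; open, the fingers measure 114 mm over their backs; the gripper's body (76 mm by 85 mm) begins 54 mm behind the grasp point. The pads swing forward as they close: fully open they stand 13 mm farther back than shut.
Start: joints at [-1.365, 0.434, 0.025, 1.573, -0.012, 1.134, -0.075], TCP at [0.19, 0.595, 0.231] pointing down, gripper open.
Joint ranges: [-2.62, 2.62], [-0.44, 2.09], [-1.27, 1.32], [0.08, 2.57], [-1.32, 4.46], [0.12, 2], [-2.74, 2.74]. Speed limits (rad/s): [2.22, 2.22, 3.01, 3.01, 3.14, 3.14, 3.14].

INTERFACE

Orientations are given as [roll, pitch, yaw] about the fixed x, y, z axes, in that order (R = Rz(yaw) Ry(pitch) Rx(roll)).
In Python, from plant import * gives the robot as it stands.
- The arm moves only by the tool play_rows, never from a script. Its arguments are lists of equal length, an entry for each row: "dp": the shift along the tool's x, y, z in cm, a list of three; "turn": the turn about the tool's z in degrees. A call has 1 to 20 rows; each row is the pose to reach, as a shift and turn from the pose commanded when the call began, along the tool's axes at that moment; what a row does not reach only later rows make up. A row lasts 1/8 s, in which the tool goes at most 62.5 mm and 10.7 degrees, less where a joint would pass 70% of its speed; a pose out of reach is approached as far as the arm can. A call with a gripper value outside its range is refused whole. "fingers" is the opening, from -1 (shut) to 1 (fully open), so that 0 is half open, set as the call begins (left out, the last holds). The fingers move at their own pace and stop on an object; "newtons" is the grip in N (left out, the last holds). Time passes only in rows, so rows that repeat a pose let the fingers close. It gives the time, the measured TCP pose, the force, the opening and the grip force at its end, in the units of the state.
- get_obs(): the state, without advancing time (a new reading comes with each control period).
- read_camera(name): name is "side" or "top" or "wrist"; returns the picture (480x640x3 uint8, red, green, blue); there is no depth.
- calibration(name): a dict with "fx", "fy", "cx", "cy" (pixels), "D" ([k1, k2, p1, p2, k3] as OpenCV has them; the pictures are not rectified), "rvec" (rotation vector, rad) and "tvec" (3), from world to camera coordinates, as OpenCV has them. Camera axes: x right, y down, z forward; pixel columns grow to the right and rows downward; lengths in m; the calibration is good to about 2 mm. A picture is of the moment at which its call begins: read the wrist's pose just before it. calibration takes no time and is no camera call; for the wrist camera it gives the pose at the moment of the call.
- close_job(): hands the job in; it is judged then, once.
The state is a dict: "time_s": time; "qpos": joint angles; "qvel": joint speeds; "tau": joint torques, N m; "ee_pos": TCP position; "tool_rot": TCP orientation; "ft_force": force on the tool from outside, world axes, zero at the start; "ft_torque": the same for the moment, N m; "gripper_width": opening from 0.0 (shut) to 1.0 (fully open); "grip_force": force on a finger pad.
Only numpy, scipy, OpenCV 4.12 (cv2) and the standard library are available. Lean on these libraries where they do the work, as an engineer would, in place of code of your own. Each camera call takes 0.05 s, during which the arm holds its last target. There are 200 camera calls.

## Working session

There is one attempt and no reset: what is moved stays moved. The work goes in short steps, Python scripts to look and compute and a tool call to move; the robot and the scene stay as the last step left them, time stands still between calls to the robot, and variables do not carry over. Pictures are saved under pics/ and viewed, at most 10 in all, crops included, and the job is handed in when it is done.

Besides the shell and the picture viewer there is one more tool, called after "Request:" as name([rows], argument=value, ...), one row to a line, values as JSON. play_rows: Moves the arm, as the interface text tells. Its arguments: {"type":"object","properties":{"dp":{"type":"array"},"turn":{"type":"array"},"fingers":{"type":"number"},"newtons":{"type":"number"}},"required":["dp","turn"]}

```bash
ls; mkdir -p pics; cat > h.py <<'E'
from plant import *
import numpy as np, cv2
from scipy.spatial.transform import Rotation as R
def cal(n):
    c=calibration(n); K=np.array([[c["fx"],0,c["cx"]],[0,c["fy"],c["cy"]],[0,0,1.]])
    return K,np.array(c["D"],float),np.array(c["rvec"],float).reshape(3),np.array(c["tvec"],float).reshape(3)
def ray(c,px):
    K,D,r,t=c; u=cv2.undistortPoints(np.array(px,float).reshape(-1,1,2),K,D).reshape(-1,2)
    M=R.from_rotvec(r).as_matrix(); d=np.c_[u,np.ones(len(u))]@M
    return -M.T@t,d
def at_z(c,px,z):
    o,d=ray(c,px); return o+d*((z-o[2])/d[:,2])[:,None]
def proj(c,P):
    K,D,r,t=c; return cv2.projectPoints(np.array(P,float).reshape(-1,1,3),r,t,K,D)[0].reshape(-1,2)
def snap(n,f):
    c=cal(n); im=read_camera(n); cv2.imwrite(f,im[:,:,::-1]); return c,im
E
python3 - <<'E'
from h import *
for n in("top","side"):
    c,_=snap(n,f"pics/{n}0.png"); print(n,ray(c,[[320,240]]))
print(get_obs())
E
```

```text
pics
top (array([0.35375835, 0.09475998, 1.27965522]), array([[ 0.14992011, -0.00584071, -0.98879932]]))
side (array([-0.06686846, -0.67070083,  0.90460669]), array([[ 0.45640004,  0.60859652, -0.64928281]]))
{'time_s': 0.1, 'qpos': array([-1.36458102,  0.43519785,  0.0249795 ,  1.57402253, -0.01160964,
        1.13397354, -0.07508854]), 'qvel': array([ 7.80583442e-04, -1.30976700e-03, -1.00071686e-03, -1.51365392e-03,
        7.26880590e-04, -6.37681624e-05, -1.91108823e-03]), 'tau': array([ 3.19753148e-03, -6.71749163e+01,  1.02836285e+00, -3.16900063e+01,
        1.58409815e-02,  7.28388302e-03,  1.18559166e-05]), 'ee_pos': array([0.18986867, 0.59498428, 0.23057048]), 'tool_rot': array([-3.14014209e+00,  1.27078804e-04,  2.83270988e+00]), 'ft_force': array([-0.44905483,  0.06016312,  0.76171918]), 'ft_torque': array([0.01193431, 0.0246609 , 0.00665243]), 'grip_force': 0.0, 'gripper_width': 1.0026007047176138}
```

View pics/top0.png

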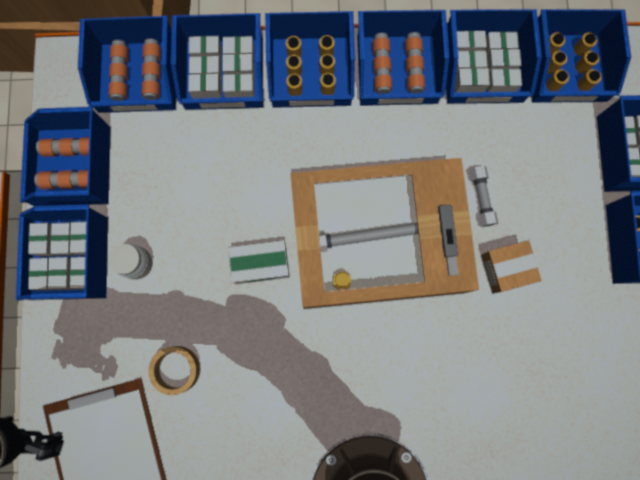

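View pics/side0.png

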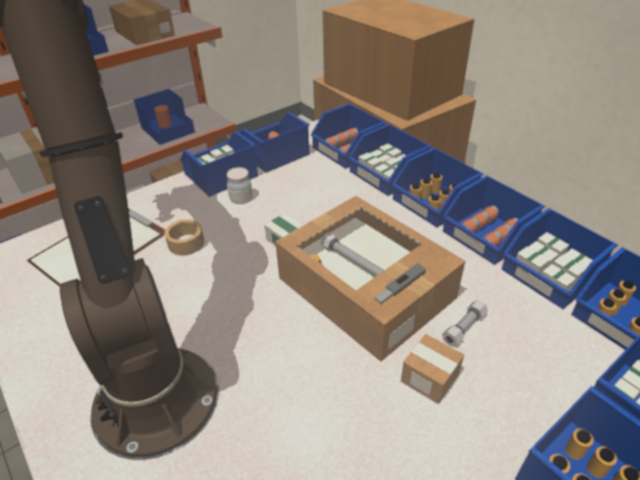

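The top view shows the carton's outer top corners at about (291,170), (462,158), (478,290) and (302,307). The tube runs from (323,241) to (417,229), and the coupling is at (342,279). The side view agrees, with the knife on the right part of the top. Next I fit the carton model and check it on a zoomed overlay.

```bash
cat > fit.py <<'E'
from h import *
c=cal("top"); im=cv2.imread("pics/top0.png")
from scipy.optimize import least_squares
px=np.array([[291,170],[462,158],[478,290],[302,307]],float)  # L far, R far, R near, L near
loc=np.array([[.176,.136],[-.176,.136],[-.176,-.136],[.176,-.136]])
# carton x -> world +y (robot's left); z up => carton y = -world x ; far = -y
loc[:,1]*=-1
def W(p,l,z):
    a=p[2]; Rm=np.array([[np.cos(a),-np.sin(a)],[np.sin(a),np.cos(a)]]); l=np.atleast_2d(l)
    return np.c_[l@Rm.T+p[:2],np.full(len(l),z)]
s=least_squares(lambda p:(proj(c,W(p,loc,.124))-px).ravel(),[.55,0,1.57]); p=s.x
print(p,np.degrees(p[2]),s.fun.round(1))
tube=at_z(c,[[323,241],[417,229]],.074)
a=p[2]; Rm=np.array([[np.cos(a),-np.sin(a)],[np.sin(a),np.cos(a)]])
print("tube pts carton", ((tube[:,:2]-p[:2])@Rm).round(4))
win=np.array([[-.07,-.11],[.13,-.11],[.13,.11],[-.07,.11]])
S=4;x0,y0=282,150
big=cv2.resize(im[y0:y0+150,x0:x0+200],None,fx=S,fy=S,interpolation=cv2.INTER_CUBIC)
for q,col in((loc,(0,0,255)),(win,(255,0,0))):
    cv2.polylines(big,[np.int32(((proj(c,W(p,q,.124))-[x0,y0]+.5)*S))],True,col,1)
cv2.imwrite("pics/fit.png",big)
E
python3 fit.py
```

```text
[ 0.54565235 -0.04011366  1.62917611] 93.34491497492738 [-0.3  1.4  0.3 -0.2  0.5  0.2 -0.5 -1.3]
tube pts carton [[ 0.122   0.0042]
 [-0.0761 -0.0045]]
```

View pics/fit.png

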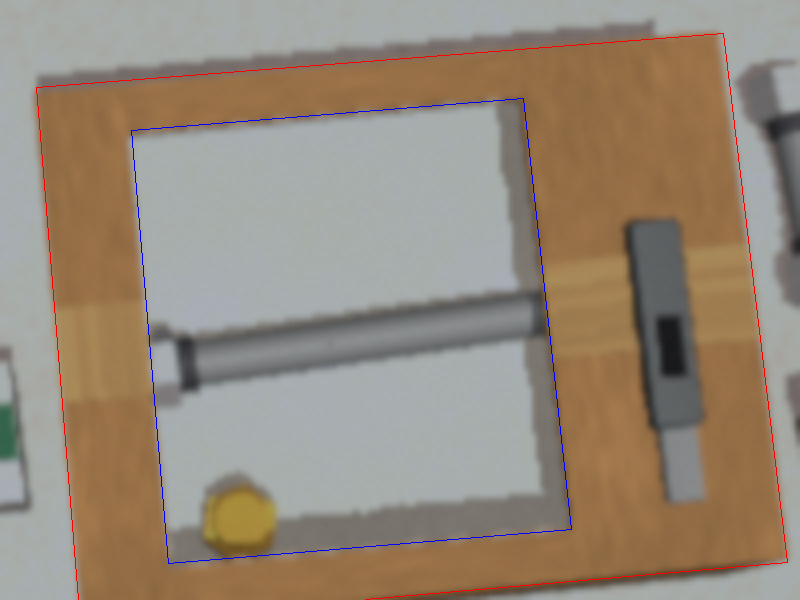

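The carton model fits to about a pixel. The tube's axis passes through crop (197,361) and (535,314), and the left nut's inner end is at crop x≈197. The coupling is at (240,520), well away from the tube.

```bash
cat >> fit.py <<'E'
print('---')
q=np.array([[197,361],[535,314]])/4+[x0,y0]-.5
t=at_z(c,q,.074)
print("world",t.round(4),"carton",((t[:,:2]-p[:2])@Rm).round(4))
u=(t[0]-t[1]);u/=np.linalg.norm(u)
enda=t[0]+.026*u; mid=enda-.14*u; print("a",enda,"mid",mid,"mid carton",((mid[:2]-p[:2])@Rm),"ang",np.degrees(np.arctan2(u[1],u[0])))
g=mid+.045*u
o=get_obs(); T=R.from_euler('xyz',o['tool_rot']); 
print("grasp",g,"delta tool cm",T.inv().apply(np.r_[g[:2],.2]-o['ee_pos'])*100)
M=T.as_matrix(); print(M.round(3)); yc=np.degrees(np.arctan2(M[1,1],M[0,1])); print("tool y ang",yc)
print("coupling",((at_z(c,np.array([[240,518]])/4+[x0,y0]-.5,.096)[:,:2]-p[:2])@Rm))
E
python3 fit.py | sed '1,/---/d'
```

```text
world [[ 0.5365  0.0653  0.074 ]
 [ 0.5568 -0.1123  0.074 ]] carton [[ 0.1057  0.003 ]
 [-0.0727 -0.0069]]
a [0.53355126 0.09110221 0.074     ] mid [ 0.54942634 -0.04799481  0.074     ] mid carton [-0.00808793 -0.00330773] ang 96.51097076134377
grasp [ 0.54432364 -0.00328505  0.074     ] delta tool cm [-51.95466377 -46.21582444   3.13069206]
[[-0.953  0.304 -0.   ]
 [ 0.304  0.953 -0.001]
 [-0.    -0.001 -1.   ]]
tool y ang 72.30231030204088
coupling [[0.09179861 0.08817244]]
```

Request:
play_rows([
  [-2,-1.8,0],
  [-6,-5.3,0],
  [-10.5,-9.3,0],
  [-15,-13.3,0],
  [-19.5,-17.3,0],
  [-24,-21.3,0],
  [-28.5,-25.3,0],
  [-33,-29.3,0],
  [-37.5,-33.3,0],
  [-42,-37.3,0],
  [-46,-41,0],
  [-49.5,-44,0],
  [-51.2,-45.6,0],
  [-52,-46.2,0],
  [-52,-46.2,0],
  [-52,-46.2,0],
], turn=[3,8,14,20,26,32,38,44,50,56,61,64,66,66,66,66], fingers=1)

```text
time_s: 2.1
ee_pos: [0.5444, -0.001, 0.2312]
tool_rot: [-3.141, -0.001, 1.683]
ft_force: [-0.4, -0.2, -0.9]
gripper_width: 1.003
grip_force: 0.0
```

```bash
python3 - <<'E'
from h import *
o=get_obs(); print({k:o[k] for k in('time_s','ee_pos','tool_rot','qpos')})
c,im=snap("wrist","pics/w1.png")
print(ray(c,[[320,240]]))
g=np.array([.5443,-.0033,.074]);u=np.array([-.1134,.9935,0])
print(proj(c,[g,g+.095*u,g-.185*u]))
E
```

```text
{'time_s': 2.1, 'ee_pos': array([ 0.5444137 , -0.00103545,  0.23115068]), 'tool_rot': array([-3.14106848e+00, -8.91551301e-04,  1.68344109e+00]), 'qpos': array([-0.50875904,  0.32331227,  0.5445068 ,  1.80335843, -0.1899357 ,
        1.06744918,  0.21769272])}
(array([0.53647913, 0.06265505, 0.37474767]), array([[ 0.01679655, -0.25154471, -0.9677842 ]]))
[[325.33373797 224.41523861]
 [325.23100477  89.10034848]
 [325.4652575  433.58224024]]
```

View pics/w1.png

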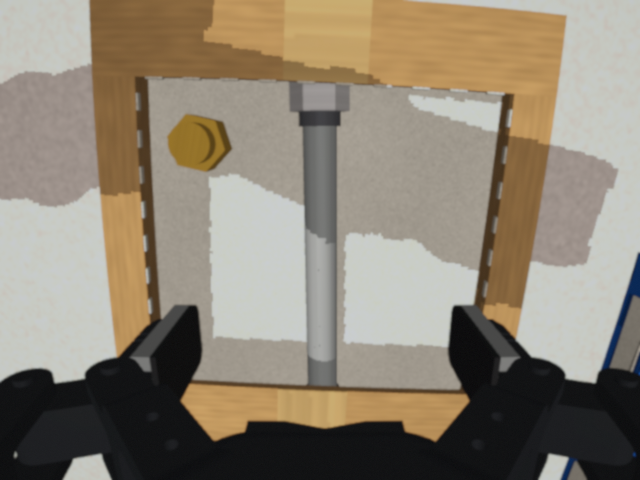

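The wrist view shows the tube's axis at column 321. The hex nut ends at row 110, with a dark collar down to row 125. The coupling is at (198,142). The collar isn't part of the nut, so the tube lies a little further left than I took it to be.

```bash
python3 - <<'E'
from h import *
c=cal("wrist"); o=get_obs()
p=np.array([0.54565,-0.04011]);a=1.62918
Rm=np.array([[np.cos(a),-np.sin(a)],[np.sin(a),np.cos(a)]])
C=lambda w:((w[:,:2]-p)@Rm).round(4)
n=at_z(c,[[320,110]],.092); ax=at_z(c,[[320.5,128],[321,340]],.078)
print("nut in",n,C(n)); print("axis",ax,C(ax)); u=ax[0]-ax[1];u/=np.linalg.norm(u)
print("ang",np.degrees(np.arctan2(u[1],u[0])))
e=n[0]+.026*u; e[2]=.074; mid=e-.14*u
mid[:2]+=0
T=R.from_euler('xyz',o['tool_rot'])
for d in(.04,.05): print(d,T.inv().apply(mid+d*u-o['ee_pos'])*100)
print("end a",C(e[None]),"edge of window left", C(at_z(c,[[320,80]],.124)), "right",C(at_z(c,[[320,386]],.124)),"near", C(at_z(c,[[143,200],[495,200]],.124)))
print(T.as_matrix().round(3))
E
```

```text
nut in [[0.53187592 0.07589017 0.092     ]] [[0.1166 0.007 ]]
axis [[ 0.53331047  0.06464329  0.078     ]
 [ 0.55136439 -0.09533259  0.078     ]] [[ 0.1053  0.0062]
 [-0.0555 -0.0025]]
ang 96.43881823817902
0.04 [ 0.38439429 -0.37811497 15.72246417]
0.05 [ 1.38439396 -0.37792745 15.72325362]
end a [[0.1426 0.0084]] edge of window left [[0.1317 0.0074]] right [[-0.0664 -0.0027]] near [[ 0.0572  0.1126]
 [ 0.0688 -0.1033]]
[[-0.112  0.994 -0.   ]
 [ 0.994  0.112  0.001]
 [ 0.001 -0.    -1.   ]]
```

Request:
play_rows([
  [0.5,-0.2,1.5],
  [0.9,-0.3,5],
  [0.9,-0.3,9],
  [0.9,-0.3,12.5],
  [0.9,-0.3,15],
  [0.9,-0.3,16.5],
  [0.9,-0.3,17.1],
  [0.9,-0.3,17.1],
  [0.9,-0.3,17.1],
], turn=[0,0,0,0,0,0,0,0,0], fingers=1)

```text
time_s: 3.28
ee_pos: [0.5416, 0.0059, 0.0611]
tool_rot: [3.14, -0.0, 1.681]
ft_force: [0.4, -0.3, 0.8]
gripper_width: 1.0
grip_force: 0.0
```

Request:
play_rows([
  [0,0,0],
  [0,0,0],
  [0,0,0],
  [0,0,0],
  [0,0,0],
  [0,0,0],
  [0,0,0],
  [0,0,0],
], turn=[0,0,0,0,0,0,0,0], fingers=-1, newtons=30)

```text
time_s: 4.28
ee_pos: [0.5409, 0.0059, 0.0605]
tool_rot: [3.142, -0.0, 1.681]
ft_force: [-2.3, 0.5, 4.9]
gripper_width: 0.272
grip_force: 29.5
```

Request:
play_rows([
  [-0.3,0,-0.1],
  [-0.8,0,-0.2],
  [-1.3,0,-0.3],
  [-1.7,0,-0.3],
  [-2.0,0,-0.3],
  [-2.0,0,-0.6],
  [-2.0,0,-1.0],
  [-2.1,0,-1.4],
  [-2.1,0,-1.7],
  [-2.1,0,-1.7],
], turn=[0,0,0,0,0,0,0,0,0,0], newtons=25)

```text
time_s: 5.52
ee_pos: [0.5435, -0.015, 0.0776]
tool_rot: [3.141, -0.0, 1.681]
ft_force: [0.3, -0.7, -4.6]
gripper_width: 0.269
grip_force: 28.6
```

```bash
python3 - <<'E'
from h import *
c,a=snap("side","pics/s2.png"); c2,b=snap("wrist","pics/w2.png")
s=cv2.resize(a[190:360,260:480],(400,309)); w=cv2.resize(b,(400,300))
v=np.zeros((309,800,3),np.uint8); v[:,:400]=s; v[:300,400:]=w
cv2.imwrite("pics/v2.png",v[:,:,::-1]); print(get_obs()['grip_force'])
E
```

```text
28.56625646352768
```

View pics/v2.png

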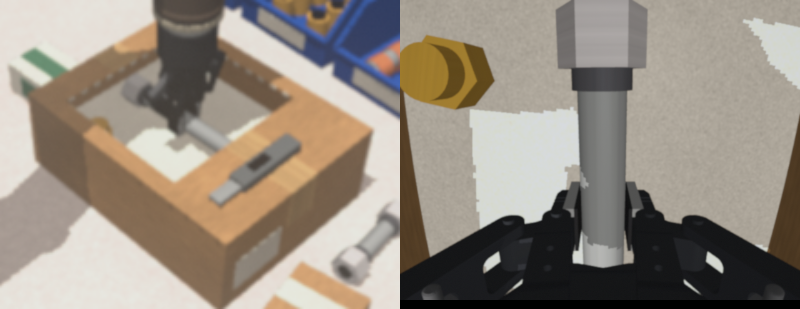

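In the combined view the tube is held cleanly and its left nut is fully inside the window, with the nut's inner end at about wrist row 107. I'll work out the tilt from the apparent widths.

```bash
python3 - <<'E'
from h import *
c=cal("wrist"); o=get_obs(); T=R.from_euler('xyz',o['tool_rot']).as_matrix()
u,v,w=T[:,0],T[:,1],-T[:,2]
g=np.r_[o['ee_pos'][:2],o['ee_pos'][2]+.0145]
im=cv2.imread("pics/w2.png",0)
for th in (0,5,8,12):
    t=np.radians(th); a=np.cos(t)*u+np.sin(t)*w; n=-np.sin(t)*u+np.cos(t)*w
    P=[g+s*a+h*n+k*v for s,h in((.069,.018),(.095,.018)) for k in(-.0104,.0104)]
    Q=[g+.055*a+k*v for k in(-.012,.012)]+[g+.03*a+k*v for k in(-.012,.012)]
    print(th,proj(c,P).round(0).tolist(),proj(c,Q).round(0).tolist())
E
python3 - <<'E'
import cv2
im=cv2.imread("pics/w2.png",0)
for r in(20,60,165,200,235): print(r,im[r,240:410:3].tolist())
E
```

```text
0 [[287.0, 113.0], [368.0, 113.0], [285.0, 4.0], [370.0, 4.0]] [[288.0, 163.0], [366.0, 163.0], [289.0, 242.0], [365.0, 242.0]]
5 [[285.0, 119.0], [371.0, 119.0], [282.0, 3.0], [374.0, 3.0]] [[286.0, 165.0], [368.0, 165.0], [289.0, 244.0], [365.0, 244.0]]
8 [[284.0, 125.0], [372.0, 125.0], [280.0, 4.0], [376.0, 4.0]] [[286.0, 166.0], [369.0, 166.0], [288.0, 246.0], [366.0, 246.0]]
12 [[282.0, 134.0], [374.0, 134.0], [277.0, 7.0], [380.0, 7.0]] [[284.0, 170.0], [370.0, 170.0], [288.0, 249.0], [366.0, 249.0]]
20 [168, 164, 165, 129, 108, 109, 109, 109, 109, 109, 108, 107, 107, 136, 160, 160, 160, 161, 161, 160, 161, 161, 161, 161, 161, 161, 161, 161, 161, 162, 162, 162, 162, 162, 162, 162, 162, 162, 162, 162, 162, 161, 131, 124, 124, 125, 124, 124, 124, 123, 122, 121, 154, 169, 169, 167, 166]
60 [162, 166, 167, 161, 112, 110, 111, 112, 112, 112, 111, 111, 111, 119, 161, 162, 163, 163, 163, 163, 163, 163, 164, 164, 163, 164, 164, 164, 164, 164, 164, 164, 164, 165, 165, 165, 165, 165, 165, 165, 165, 162, 130, 126, 126, 127, 127, 128, 128, 128, 126, 128, 163, 168, 168, 169, 170]
165 [168,
[... 152 characters left out ...]
, 127, 124, 121, 118, 114, 109, 107, 105, 98, 145, 165, 166, 168, 170, 166, 167, 165, 167, 168, 165, 167, 168, 168, 168, 170]
200 [216, 216, 216, 216, 216, 216, 217, 217, 217, 217, 216, 216, 216, 216, 216, 162, 91, 100, 106, 110, 114, 117, 119, 119, 121, 125, 127, 129, 130, 131, 130, 129, 127, 123, 121, 118, 114, 109, 107, 104, 97, 153, 168, 170, 166, 166, 164, 166, 168, 170, 167, 168, 169, 167, 166, 164, 165]
235 [216, 217, 217, 216, 217, 216, 217, 217, 217, 216, 216, 216, 216, 216, 217, 201, 90, 97, 104, 108, 113, 116, 118, 118, 120, 124, 127, 127, 130, 129, 129, 129, 128, 124, 121, 118, 113, 108, 107, 103, 99, 167, 170, 169, 171, 173, 170, 170, 166, 168, 169, 170, 168, 168, 168, 165, 166]
```

Request:
play_rows([
  [0,0,0],
  [0,0,0.1],
  [0,0,0],
  [0,0,0],
  [0,0,0],
], turn=[0,0,0,0,0], newtons=20)

```text
time_s: 6.25
ee_pos: [0.5433, -0.015, 0.0773]
tool_rot: [3.142, -0.0, 1.681]
ft_force: [-0.1, -0.1, -4.6]
gripper_width: 0.264
grip_force: 28.6
```

```bash
cat > wid.py <<'E'
from h import *
import sys
c,b=snap("wrist",sys.argv[1]); g=cv2.cvtColor(b,cv2.COLOR_RGB2GRAY)
for r in(5,20,60,90):
    e=np.abs(np.diff(cv2.GaussianBlur(g,(5,5),0)[r].astype(int)));x=[i for i in range(225,425) if e[i]>6 and e[i]==e[max(0,i-4):i+5].max()]; print(r,x)
# rows of nut/collar boundary on the column 325
print(g[60:180:4,325].tolist())
o=get_obs(); print(o['time_s'],o['ee_pos'],o['ft_force'].round(1),o['ft_torque'].round(2),o['grip_force'])
E
python3 wid.py pics/w3.png
```

```text
5 [264, 265, 278, 365, 380, 381]
20 [248, 278, 279, 365, 395]
60 [250, 279, 280, 364, 394]
90 [251, 280, 364, 393]
[165, 164, 162, 160, 162, 161, 161, 162, 165, 165, 163, 160, 94, 74, 75, 74, 74, 75, 75, 75, 74, 76, 131, 132, 132, 132, 132, 132, 131, 132]
6.3 [ 0.54328376 -0.01503333  0.0773445 ] [-0.   0.7 -4.5] [0.19 0.06 0.03] 28.559906780719757
```

Request:
play_rows([
  [0,0,0.5],
  [0,0,1.1],
  [0,0,1.5],
  [0,0,1.7],
  [0,0,1.7],
  [0,0,1.7],
], turn=[0,0,0,0,0,0])

```text
time_s: 7.05
ee_pos: [0.543, -0.015, 0.0605]
tool_rot: [-3.141, -0.0, 1.681]
ft_force: [-3.3, 1.6, 2.6]
gripper_width: 0.268
grip_force: 29.2
```

Request:
play_rows([
  [0,0,0],
  [0,0,0],
  [0,0,0],
  [0.6,0,0],
  [1.6,0,0],
  [2.8,0,0],
  [3.7,0,0],
  [4.2,0,0],
  [4.2,0,0],
  [4.2,0,0],
], turn=[0,0,0,0,0,0,0,0,0,0], fingers=0.1)

```text
time_s: 8.3
ee_pos: [0.5387, 0.0263, 0.0604]
tool_rot: [3.141, 0.0, 1.68]
ft_force: [0.4, -0.2, 0.2]
gripper_width: 0.553
grip_force: 0.0
```

Request:
play_rows([
  [0,0,0],
  [0,0,0],
  [0,0,0],
  [0,0,0],
  [0,0,0],
  [0,0,0],
], turn=[0,0,0,0,0,0], fingers=-1, newtons=20)

```text
time_s: 9.05
ee_pos: [0.5386, 0.0263, 0.0604]
tool_rot: [-3.142, 0.0, 1.68]
ft_force: [-1.6, -2.7, 3.9]
gripper_width: 0.272
grip_force: 20.7
```

Request:
play_rows([
  [0,0,-0.3],
  [0,0,-0.7],
  [0,0,-1.1],
  [0,0,-1.5],
  [0,0,-1.5],
], turn=[0,0,0,0,0])

```text
time_s: 9.68
ee_pos: [0.5388, 0.027, 0.0757]
tool_rot: [3.141, -0.0, 1.681]
ft_force: [0.4, -0.3, -3.8]
gripper_width: 0.274
grip_force: 20.1
```

```bash
python3 wid.py pics/w4.png
```

```text
5 []
20 []
60 []
90 []
[126, 126, 127, 127, 126, 125, 123, 123, 125, 126, 125, 125, 126, 127, 129, 129, 131, 132, 135, 168, 165, 167, 167, 170, 80, 15, 18, 85, 136, 155]
9.725 [0.53871675 0.02694646 0.07547004] [-0.3 -0.1 -3.6] [0.18 0.1  0.01] 20.06379246711731
```

Request:
play_rows([
  [0,0,-0.4],
  [-0.1,0,-1.0],
  [-0.2,0,-1.6],
  [-0.3,0,-2.2],
  [-0.4,0,-2.8],
  [-0.5,0,-3.4],
  [-0.7,0,-4.0],
  [-0.8,0,-4.5],
  [-0.9,0,-4.8],
  [-0.9,0,-4.8],
], turn=[0,0,0,0,0,0,0,0,0,0])

```text
time_s: 10.98
ee_pos: [0.5397, 0.0178, 0.1235]
tool_rot: [3.141, -0.0, 1.681]
ft_force: [0.1, 0.6, -3.7]
gripper_width: 0.271
grip_force: 20.1
```

```bash
python3 - <<'E'
from h import *
c,a=snap("side","pics/s5.png"); c2,b=snap("wrist","pics/w5.png"); c3,t=snap("top","pics/t5.png")
v=np.zeros((600,800,3),np.uint8); v[:309,:400]=cv2.resize(a[190:360,260:480],(400,309)); v[:300,400:]=cv2.resize(b,(400,300))
v[310:600,:400]=cv2.resize(t[155:300,285:485],(400,290))
cv2.imwrite("pics/v5.png",v[:,:,::-1]); o=get_obs(); print(o['ft_force'],o['ft_torque'],o['ee_pos'])
E
```

```text
[ 0.03499684 -0.59526595 -3.13657372] [ 0.0307106  -0.06364005  0.00027764] [0.53956146 0.01784637 0.12314882]
```

View pics/v5.png

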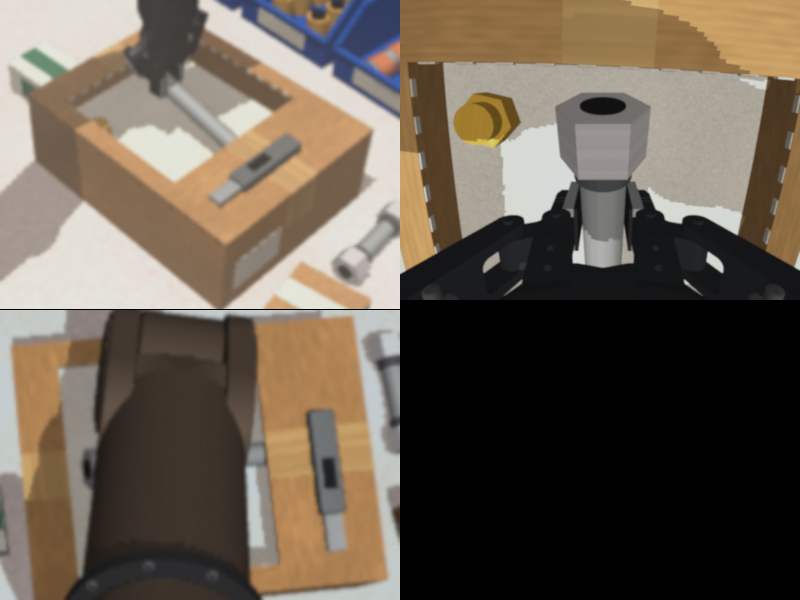

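The tube is slanted with its left end up. In the wrist view the nut is at row 95 and the window edge at row 65, so the nut is clear of it. The coupling hasn't moved. Next I draw the tube left and up, with the low nut sliding on the pad.

Request:
play_rows([
  [0.4,0,-0.2],
  [1.1,0,-0.5],
  [1.9,0,-0.8],
  [2.7,0,-1.1],
  [3.5,0,-1.4],
  [4.3,0,-1.7],
  [5.1,0,-2.0],
  [5.9,0,-2.3],
  [6.7,0,-2.5],
  [7.5,0,-2.7],
  [8.3,0,-2.9],
  [9.1,0,-3.1],
  [9.8,0,-3.2],
  [10.2,0,-3.2],
  [10.2,0,-3.2],
], turn=[0,0,0,0,0,0,0,0,0,0,0,0,0,0,0])

```text
time_s: 13.0
ee_pos: [0.5284, 0.1196, 0.1553]
tool_rot: [3.142, -0.0, 1.681]
ft_force: [-0.1, 0.6, -3.2]
gripper_width: 0.274
grip_force: 20.3
```

```bash
python3 - <<'E'
from h import *
c,a=snap("side","pics/s6.png"); c2,b=snap("wrist","pics/w6.png"); c3,t=snap("top","pics/t6.png")
v=np.zeros((600,800,3),np.uint8); v[:309,:400]=cv2.resize(a[190:360,260:480],(400,309)); v[:300,400:]=cv2.resize(b,(400,300))
v[310:600,:400]=cv2.resize(t[155:300,285:485],(400,290))
cv2.imwrite("pics/v6.png",v[:,:,::-1]); o=get_obs(); print(o['ft_force'],o['ft_torque'],o['ee_pos'])
E
```

```text
[ 0.14011802  1.2867737  -4.61498966] [ 0.28436905 -0.01179189  0.0291814 ] [0.52849177 0.11897702 0.15532991]
```

View pics/v6.png

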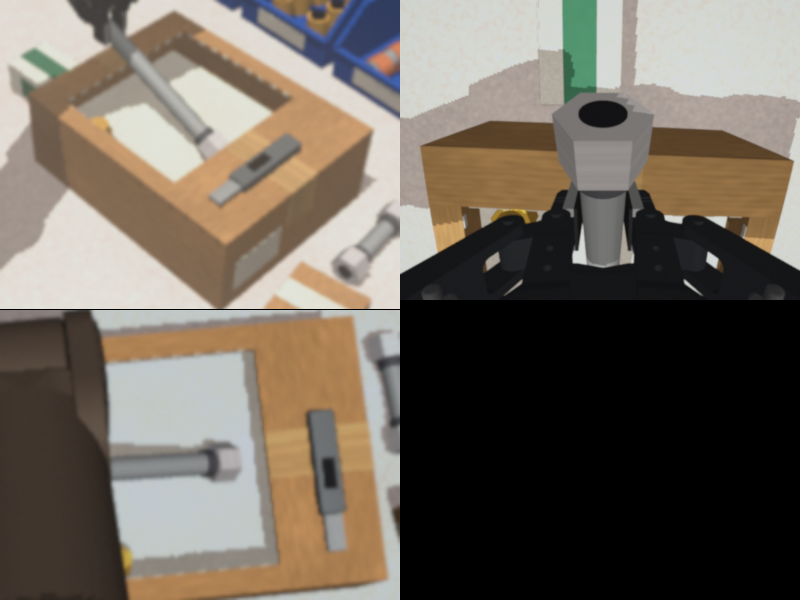

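The low nut is inside the window, at composite (240,462) with the edge at about 265. I tighten the grip and lift straight out.

Request:
play_rows([
  [0,0,0],
  [0,0,0],
  [0,0,-0.5],
  [0,0,-1.5],
  [0,0,-2.8],
  [0,0,-4.2],
  [0,0,-5.8],
  [0,0,-7.4],
  [0,0,-9],
  [0,0,-10.5],
  [0,0,-12],
  [0,0,-13],
  [0,0,-13.5],
  [0,0,-13.5],
  [0,0,-13.5],
], turn=[0,0,0,0,0,0,0,0,0,0,0,0,0,0,0], newtons=120)

```text
time_s: 15.02
ee_pos: [0.5281, 0.1191, 0.2898]
tool_rot: [-3.141, 0.0, 1.681]
ft_force: [-0.1, 0.2, -4.5]
gripper_width: 0.244
grip_force: 117.9
```

```bash
python3 - <<'E'
from h import *
c,a=snap("side","pics/s7.png"); c3,t=snap("top","pics/t7.png")
v=np.zeros((600,800,3),np.uint8); v[:360,:480]=cv2.resize(a[150:360,220:500],(480,360))
v[360:600,:400]=cv2.resize(t[155:300,285:485],(400,240))
v[:360,480:]=0
cv2.imwrite("pics/v7.png",v[:,:,::-1]); o=get_obs(); print(o['ft_force'],o['ft_torque'],o['ee_pos'],o['grip_force'])
E
```

```text
[-0.74465286  0.65719093 -4.71957479] [ 0.30325157  0.0154256  -0.00982539] [0.52817994 0.11912177 0.28982687] 117.91654229164124
```

View pics/v7.png

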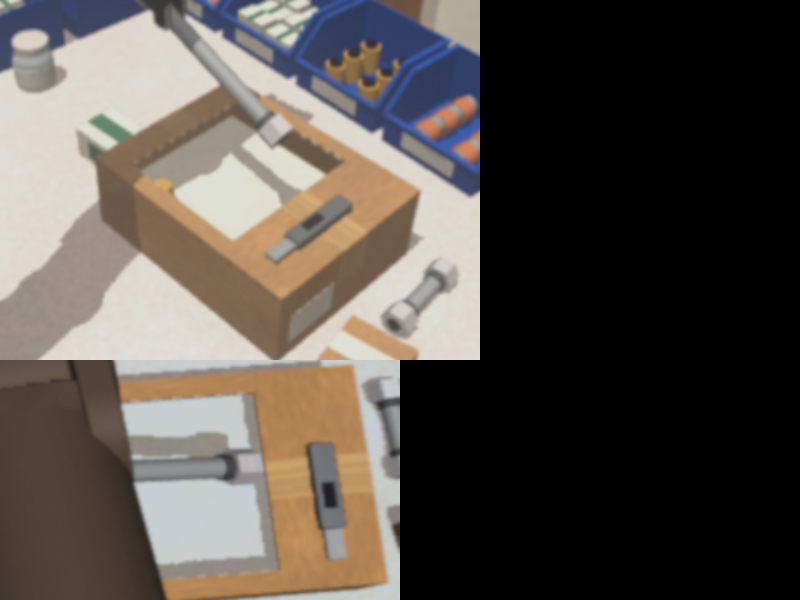

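The tube is out, held at a slant over the carton, and nothing else has been disturbed. To level it, I rest the low nut lightly on the carton's left strip and lower the grip so the tube turns in the pads. Next I measure where the low end is.

```bash
python3 - <<'E'
from h import *
p=np.array([0.54565,-0.04011]);a=1.62918
Rm=np.array([[np.cos(a),-np.sin(a)],[np.sin(a),np.cos(a)]])
C=lambda w:((w[:,:2]-p)@Rm).round(4)
q=np.array([[263/2+285,(463-360)*145/240+155]])
for z in(.20,.215): print(z,C(at_z(cal("top"),q,z)))
s=cal("side")
# low end in side picture: composite (275,132) of crop scale 480/280
o,d=ray(s,[[220+277/480*280,150+133/360*210]]); 
l=at_z(cal("top"),q,.205)[0]; k=((l-o)[:2]@d[0][:2])/(d[0][:2]@d[0][:2]); print(o+k*d[0])
ob=get_obs(); T=R.from_euler('xyz',ob['tool_rot']); print(C(ob['ee_pos'][None]),T.as_matrix().round(3))
E
```

```text
0.2 [[-0.0544 -0.0072]]
0.215 [[-0.0516 -0.0045]]
[ 0.54256771 -0.08024017  0.21864082]
[[0.16   0.0081]] [[-0.11   0.994 -0.001]
 [ 0.994  0.11  -0.   ]
 [-0.    -0.001 -1.   ]]
```

Request:
play_rows([
  [0.5,0,0],
  [1.5,0,0],
  [3,0,0],
  [5,0,0],
  [7,0,0],
  [9,0,0],
  [11,0,0],
  [13,0,0],
  [15,0,0],
  [17,0,0],
  [18.5,0,0],
  [19.4,0,0],
  [19.7,0,0],
  [19.7,0,0],
  [19.7,0,0],
], turn=[0,0,0,0,0,0,0,0,0,0,0,0,0,0,0])

```text
time_s: 17.0
ee_pos: [0.5071, 0.3142, 0.2904]
tool_rot: [3.141, 0.0, 1.68]
ft_force: [0.1, 0.4, -5.1]
gripper_width: 0.241
grip_force: 117.9
```

```bash
python3 - <<'E'
from h import *
c,a=snap("side","pics/s8.png"); c3,t=snap("top","pics/t8.png")
v=np.zeros((600,800,3),np.uint8); v[:300]=cv2.resize(a[120:300,160:400],(800,300)) if 0 else 0
v[:,:400]=cv2.resize(a[100:310,190:330],(400,600)); v[:450,400:]=cv2.resize(t[130:310,200:360],(400,450))
cv2.imwrite("pics/v8.png",v[:,:,::-1]); o=get_obs(); print(o['ft_force'],o['ft_torque'],o['ee_pos'],o['grip_force'])
E
```

```text
[ 0.33200113  0.34700035 -4.55554006] [0.33046874 0.02162064 0.027054  ] [0.50701099 0.31434883 0.29045121] 117.91312336921692
```

View pics/v8.png

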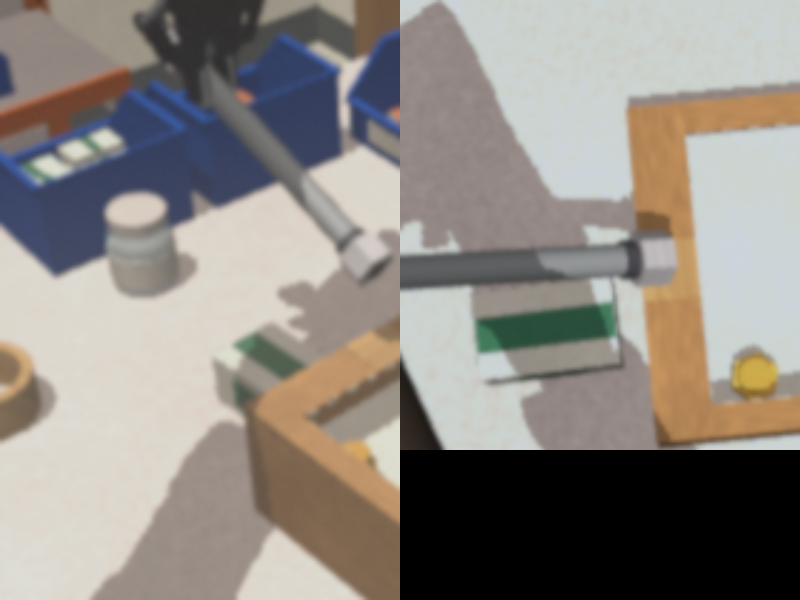

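The low nut is above the left strip, at (676,258) in the top crop with the strip between about 640 and 690. I lower towards contact in steps and watch the force.

Request:
play_rows([
  [0,0,1],
  [0,0,2.2],
  [0,0,3.5],
  [0,0,4.7],
  [0,0,5.5],
  [0,0,5.8],
  [0,0,5.8],
], turn=[0,0,0,0,0,0,0], newtons=60)

```text
time_s: 17.98
ee_pos: [0.5069, 0.315, 0.2324]
tool_rot: [3.141, -0.0, 1.681]
ft_force: [0.4, 0.1, -5.0]
gripper_width: 0.239
grip_force: 117.9
```

Request:
play_rows([
  [0,0,0.1],
  [0,0,0.3],
  [0,0,0.5],
  [0,0,0.5],
], turn=[0,0,0,0])

```text
time_s: 18.48
ee_pos: [0.5067, 0.3149, 0.2271]
tool_rot: [-3.141, 0.0, 1.681]
ft_force: [0.2, 0.9, -4.4]
gripper_width: 0.24
grip_force: 117.9
```

Request:
play_rows([
  [0,0,0.1],
  [0,0,0.3],
  [0,0,0.5],
  [0,0,0.5],
], turn=[0,0,0,0])

```text
time_s: 18.98
ee_pos: [0.5068, 0.315, 0.2222]
tool_rot: [3.142, 0.0, 1.681]
ft_force: [0.0, -0.7, -3.7]
gripper_width: 0.234
grip_force: 117.5
```

Request:
play_rows([
  [0.1,0,0.2],
  [0.2,0,0.5],
  [0.3,0,0.8],
  [0.4,0,1.1],
  [0.5,0,1.4],
  [0.5,0,1.4],
], turn=[0,0,0,0,0,0])

```text
time_s: 19.73
ee_pos: [0.5064, 0.3208, 0.2086]
tool_rot: [3.141, -0.001, 1.682]
ft_force: [-0.8, 5.1, 5.2]
gripper_width: 0.24
grip_force: 117.5
```

```bash
python3 -c "
from h import *
o=get_obs();print(o['ft_force'],o['ft_torque'],o['ee_pos'],o['grip_force'])"
```

```text
[-0.83412089  5.10768525  5.18806936] [ 0.12852615  0.14369839 -0.10035468] [0.5064197  0.32081507 0.20856147] 117.53673434257507
```

Request:
play_rows([
  [0.2,0,0.3],
  [0.4,0,0.8],
  [0.6,0,1.3],
  [0.8,0,1.9],
  [1.0,0,2.5],
  [1.1,0,3.0],
  [1.1,0,3.0],
], turn=[0,0,0,0,0,0,0])

```text
time_s: 20.6
ee_pos: [0.5048, 0.331, 0.1779]
tool_rot: [-3.141, 0.0, 1.681]
ft_force: [-1.9, 2.8, 2.8]
gripper_width: 0.24
grip_force: 118.1
```

```bash
python3 - <<'E'
from h import *
c,a=snap("side","pics/s9.png"); c3,t=snap("top","pics/t9.png"); c2,b=snap("wrist","pics/w9.png")
v=np.zeros((600,800,3),np.uint8)
v[:,:400]=cv2.resize(a[100:310,190:330],(400,600)); v[:300,400:]=cv2.resize(t[130:250,200:360],(400,300)); v[300:,400:]=cv2.resize(b,(400,300))
cv2.imwrite("pics/v9.png",v[:,:,::-1]); o=get_obs(); print(o['ft_force'],o['ft_torque'],o['ee_pos'],o['grip_force'])
E
```

```text
[-1.62789866  2.34212066  2.14041943] [-0.26901711  0.31799021 -0.28165857] [0.50506517 0.33086724 0.17852532] 118.05354237556458
```

View pics/v9.png

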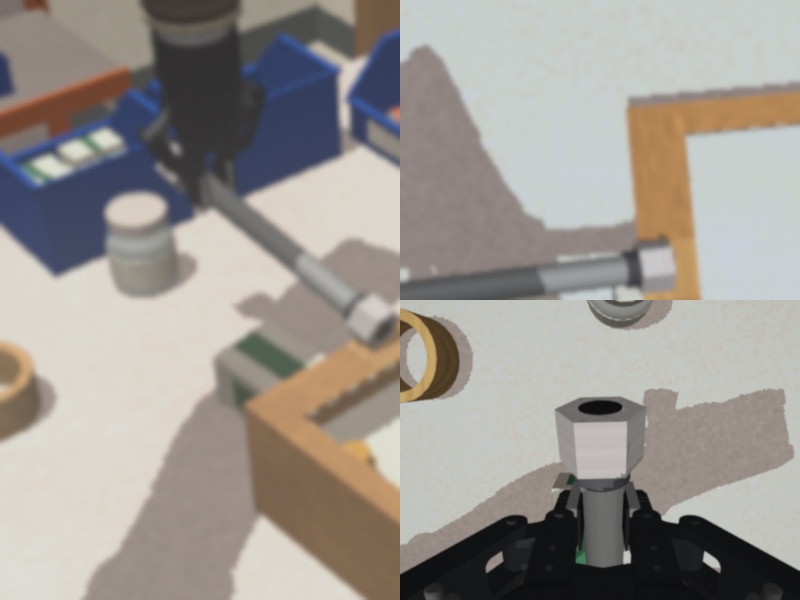

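The tube is turning in the pads, and the nut at (655,265) rests on the left strip with about 7 N. I continue down to level.

Request:
play_rows([
  [0.1,0,0.3],
  [0.2,0,0.9],
  [0.3,0,1.5],
  [0.3,0,2.1],
  [0.4,0,2.7],
  [0.4,0,3.3],
  [0.5,0,3.9],
  [0.5,0,4.4],
  [0.5,0,4.8],
  [0.5,0,4.9],
  [0.5,0,4.9],
], turn=[0,0,0,0,0,0,0,0,0,0,0])

```text
time_s: 22.12
ee_pos: [0.5043, 0.3357, 0.1293]
tool_rot: [-3.141, 0.0, 1.68]
ft_force: [-1.1, 0.9, -0.8]
gripper_width: 0.241
grip_force: 118.0
```

```bash
cat > tilt.py <<'E'
from h import *
import sys
c,b=snap("wrist",sys.argv[1]); g=cv2.GaussianBlur(cv2.cvtColor(b,cv2.COLOR_RGB2GRAY),(5,5),0).astype(int)
o=get_obs(); print(o['time_s'],o['ft_force'].round(1),o['ft_torque'].round(2),o['ee_pos'].round(4),o['grip_force'])
for r in range(120,340,30):
    e=np.abs(np.diff(g[r]));print(r,[i for i in range(220,430) if e[i]>6 and e[i]==e[i-4:i+5].max()])
print(g[100:340:6,325].tolist())
T=R.from_euler('xyz',o['tool_rot']).as_matrix();u,v,w=T[:,0],T[:,1],-T[:,2]
G=o['ee_pos']+.0135*w
for th in(-5,0,5,10):
    t=np.radians(th);a=np.cos(t)*u+np.sin(t)*w;n=-np.sin(t)*u+np.cos(t)*w
    for d in (.085,):
        print(th,proj(c,[G+(.14-d-q)*a+.018*n+k*v for q in(.026,0) for k in(-.0104,.0104)]).round(0).tolist())
E
python3 tilt.py pics/w10.png
```

```text
22.175 [-1.4  0.9 -0.7] [-0.14  0.32 -0.21] [0.5043 0.3357 0.1293] 117.95931458473206
120 []
150 []
180 [287, 351, 352]
210 [255, 281, 282, 358]
240 [257, 283, 359, 386]
270 [231, 284, 285, 359]
300 [274, 296, 327, 374]
330 [233, 246, 264, 283, 293, 356, 365, 366, 384, 402]
[193, 193, 195, 195, 194, 192, 191, 195, 195, 194, 191, 194, 194, 102, 19, 116, 194, 196, 196, 195, 195, 194, 195, 196, 196, 194, 193, 192, 194, 194, 186, 92, 91, 91, 65, 96, 110, 110, 110, 109]
-5 [[291.0, 253.0], [364.0, 253.0], [290.0, 161.0], [365.0, 161.0]]
0 [[290.0, 261.0], [365.0, 261.0], [288.0, 167.0], [367.0, 167.0]]
5 [[290.0, 269.0], [365.0, 269.0], [287.0, 176.0], [368.0, 176.0]]
10 [[289.0, 279.0], [366.0, 279.0], [286.0, 187.0], [370.0, 187.0]]
```

Request:
play_rows([
  [0,0,-0.3],
  [0,0,-1],
  [0,0,-2.2],
  [0,0,-3.6],
  [0,0,-5.2],
  [0,0,-7],
  [0,0,-8.8],
  [0,0,-10.6],
  [0,0,-12.4],
  [0,0,-14],
  [0,0,-15.2],
  [0,0,-15.8],
  [0,0,-16],
  [0,0,-16],
], turn=[0,0,0,0,0,0,0,0,0,0,0,0,0,0], newtons=120)

```text
time_s: 23.92
ee_pos: [0.5043, 0.3358, 0.2889]
tool_rot: [-3.141, 0.0, 1.681]
ft_force: [0.6, 0.3, -5.2]
gripper_width: 0.237
grip_force: 118.0
```

Request:
play_rows([
  [-0.3,0,0],
  [-1,0,0],
  [-2.5,0,0],
  [-4.5,0,0],
  [-7,0,0],
  [-9.5,0,0],
  [-12,0,0],
  [-14.5,0,0],
  [-17,0,0],
  [-19.5,0,0],
  [-22,0,0],
  [-24,0,0],
  [-25.8,0,0],
  [-27.2,0,0],
  [-27.8,0,0],
  [-28,0,0],
  [-28,0,0],
  [-28,0,0],
], turn=[0,0,0,0,0,0,0,0,0,0,0,0,0,0,0,0,0,0])

```text
time_s: 26.18
ee_pos: [0.5352, 0.0583, 0.2892]
tool_rot: [-3.141, -0.0, 1.682]
ft_force: [0.4, -0.6, -4.0]
gripper_width: 0.244
grip_force: 118.0
```

```bash
python3 tilt.py pics/w11.png; python3 - <<'E'
from h import *
c,a=snap("side","pics/s11.png"); o=get_obs()
# tube edges in side view: match a rendered silhouette against tilts, by mean image gradient along the lower and upper tube outline
T=R.from_euler('xyz',o['tool_rot']).as_matrix();u,v,w=T[:,0],T[:,1],-T[:,2]
g=cv2.GaussianBlur(cv2.cvtColor(a,cv2.COLOR_RGB2GRAY),(3,3),0).astype(np.float32)
gm=np.hypot(cv2.Sobel(g,cv2.CV_32F,1,0),cv2.Sobel(g,cv2.CV_32F,0,1))
cam,_=ray(c,[[320,240]]); best=[]
for th in np.arange(-10,26,1.):
  for dz in np.arange(-.004,.0045,.002):
    G=o['ee_pos']+(.0135+dz)*w; t=np.radians(th);ax=np.cos(t)*u+np.sin(t)*w
    m=G-.1*ax-cam; n=np.cross(ax,m); n/=np.linalg.norm(n)
    P=[G-s*ax+k*n for s in np.linspace(.03,.19,60) for k in(-.012,.012)]
    q=proj(c,P).astype(np.float32); best.append((float(cv2.remap(gm,q[None,:,0].copy(),q[None,:,1].copy(),1).mean()),th,round(dz,3)))
print(sorted(best)[-6:])
E
```

```text
26.225 [ 0.2  0.4 -4.4] [0.39 0.08 0.04] [0.5352 0.0582 0.2892] 117.96653151512146
120 [310, 364]
150 []
180 [351]
210 [238, 239, 244, 250, 280, 358, 387]
240 [231, 232, 257, 282, 358, 359, 386]
270 [233, 264, 284, 358, 376, 377, 403, 429]
300 [231, 232, 274, 281, 374, 402, 427]
330 [233, 234, 247, 264, 283, 292, 293, 356, 365, 366, 384, 402, 424, 425]
[215, 214, 197, 188, 137, 127, 131, 128, 126, 126, 125, 126, 128, 46, 15, 62, 128, 155, 159, 160, 157, 157, 155, 158, 161, 157, 155, 155, 153, 156, 155, 133, 70, 70, 70, 72, 126, 126, 126, 126]
-5 [[291.0, 253.0], [364.0, 253.0], [290.0, 161.0], [365.0, 161.0]]
0 [[290.0, 261.0], [364.0, 261.0], [288.0, 168.0], [367.0, 168.0]]
5 [[290.0, 270.0], [365.0, 270.0], [287.0, 176.0], [368.0, 176.0]]
10 [[289.0, 279.0], [366.0, 279.0], [285.0, 187.0], [370.0, 187.0]]
[(183.13357543945312, np.float64(3.0), np.float64(0.002)), (183.84146118164062, np.float64(0.0), np.float64(-0.004)), (186.64443969726562, np.float64(2.0), np.float64(0.002)), (187.56321716308594, np.float64(1.0), np.float64(0.0)), (190.2392578125, np.float64(2.0), np.float64(0.0)), (190.54598999023438, np.float64(1.0), np.float64(-0.002))]
```

The tube is level within about 2°, its underside is 16 cm above the carton, and it is held still.

Request:
play_rows([
  [0,0,0],
  [0,0,0],
  [0,0,0],
  [0,0,0],
], turn=[0,0,0,0])

```text
time_s: 26.78
ee_pos: [0.5352, 0.0575, 0.2893]
tool_rot: [3.142, -0.0, 1.681]
ft_force: [-0.2, -0.1, -3.3]
gripper_width: 0.24
grip_force: 118.0
```

```bash
python3 -c "
from plant import *
print(close_job())"
```

```text
the job is handed in; nothing more can be done
None
```

I drew the long tube out on the slant and handed the job in at about 27 s, with the tube gripped level (within about 2°) and still, about 16 cm above the carton; to level it I rested its low nut on the carton's left strip with up to about 10 N, and I saw none of the other goods move, though I took no last look at them.

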